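Clamp a bamboo slat with a slotted cam screw

ROBOT

A 7-joint arm with a two-finger parallel gripper is mounted at the origin on the work surface. World frame = base frame: x ahead of the robot, y to its left, z up, the work surface at z = 0. Lengths are in m, angles in rad, forces in N, time in s.
With the tool pointing down it reaches from about 0.425 to 0.8 m from the base axis. Payload 8.3 kg.
Tool frame: the origin (TCP) lies midway between the tips of the shut fingers; the grasp point (between the pads) lies 19 mm behind it (r.grip_point_offset is the distance from the TCP to the grasp point, in m); z points along the fingers, y is the line along which they close (so a half turn about z gives the same grasp; the last joint's range is limited). The gripper opens to 85 mm and grips with 20 to 120 N. Pads are 22 mm wide; open, the fingers measure 114 mm over their backs; the gripper's body (76 mm by 85 mm) begins 54 mm behind the grasp point. The pads swing forward as they close: fully open they stand 13 mm farther back than shut.
Start: joints at [-1.186, 0.383, 0.016, 1.37, -0.006, 1.388, -0.046], TCP at [0.271, 0.563, 0.231] pointing down, gripper open.
Joint ranges: [-2.95, 2.95], [-0.25, 2.06], [-1.52, 1.56], [0.18, 2.33], [-1.44, 4.58], [0.02, 2.06], [-3.01, 3.01]. Speed limits (rad/s): [2.39, 2.39, 3.01, 3.01, 3.14, 3.14, 3.14].

INTERFACE

Orientations are given as a rotation vector (axis times angle).
In Python, from bench import r gives the robot as it stands.
- The arm moves only by the tool send_rows, never from a script. Its argument "increments" is a list of rows, each an object with "gripper": the closure, from 0 (fully open) to 1 (shut); "linear": the shift along the tool's x, y, z in m, a list of three; "rotation": the turn, a rotation vector about the tool's x, y, z in degrees, a list of three. In form: [{"gripper": gripper, "linear": [tx, ty, tz], "rotation": [wx, wy, wz]}, ...]. A call has exactly 5 rows; each row shifts and turns the commanded pose from where the row before left it, along the tool's axes as they then stand; what a row does not reach is not made up. A row lasts 1/10 s, in which the tool goes at most 50 mm and 8.59 degrees, less where a joint would pass 70% of its speed; a pose out of reach is approached as far as the arm can. A call is refused whole if a number of a shift passes 0.05 or a number of a turn 8.59, either way. A call with a gripper value outside its range is refused whole. The fingers move at their own pace and stop on an object; "squeeze" is the grip in N (left out, the last holds). Time passes only in rows, so rows that do not move let the fingers close, or fill a call up. It gives the time, the measured TCP pose, the force, the opening and the grip force at its end, in the units of the state.
- r.get_state(): the state, without advancing time (a new reading comes with each control period).
- r.camera(name): name is "scene" or "top" or "wrist"; returns the picture (384x512x3 uint8, red, green, blue); there is no depth.
- r.calibration(name): a dict with "fx", "fy", "cx", "cy" (pixels), "R" (3x3) and "t" (3): a world point X has camera coordinates R X + t; the wrist camera has in their place "tool_from_camera" (4x4, takes a point from camera to tool coordinates, whose origin is the TCP and whose axes are the flange's). Camera axes: x right, y down, z forward; pixel columns grow to the right and rows downward; lengths in m; the calibration is good to about 2 mm. The wrist camera is an equidistant fisheye: a pixel r from the principal point sees the ray r / f radians off the axis. A picture is of the moment at which its call begins: read the wrist's pose just before it. calibration takes no time and is no camera call.
- r.sign_off(): hands the job in; it is judged then, once.
Trained networks look in the newest picture that a camera, given by its name, has taken for a name from the list of things; names that differ only in an ending like _2 or _b are one class to them, and where a whole thing is asked for, a point or a joint stands for the part that bears it (a point fixed in the world has none). Each returns a list of dicts, best first, with "score" (0 to 1); they miss things now and then, are a little off and sometimes report something else, mostly with a low value. They report only what shows in the picture. A call takes as long as a camera call. They do not tell look-alikes from the thing itself.
- r.cut_out(camera, name): "region" (384x512 bool, what is visible of it) and "rect" ([centre column, centre row, width, height] in pixels, round what is visible of it).
- r.landmark_of(camera, name): "centre" ([column, row] in pixels: a listed point, or the origin of a listed thing).
The state is a dict: "clock": time; "joints": joint angles; "joint_velocities": joint speeds; "effort": joint torques, N m; "tcp_pos": TCP position; "ee_rot": TCP orientation; "wrist_force": force on the tool from outside, world axes, zero at the start; "ft_torque": the same for the moment, N m; "finger_gap": opening from 0.0 (shut) to 1.0 (fully open); "gripper_force": force on a finger pad.
Only numpy, scipy, OpenCV 4.12 (cv2) and the standard library are available. Lean on these libraries where they do the work, as an engineer would, in place of code of your own. Each camera call takes 0.05 s, during which the arm holds its last target. There are 200 camera calls.

TASK

Take the flat screwdriver out of the tool block and feel its blade lightly into the slot of the cam screw on the clamping jig, without pressing hard on the screw's face. Turn the screw clockwise until the bamboo slat is nipped firmly against the fence but not crushed, then put the screwdriver back upright in a hole of the tool block. Touch the jig and the slat with the screwdriver only and leave everything else on the bench where it is.

Things in the scene. Friction and masses are not known exactly. Their poses are not given: they have to be found in the camera images.
- jig: Fixed plywood clamping jig, base board 124 x 200 x 14 mm. Origin on the bench under the vertical axis of its cam screw; z up, x points from the screw across the slat to the fence, y along the slat. The cam screw stands on the board: a steel disc cam of radius 22 mm, its centre 8 mm off the axis, 15 to 31 mm above the bench, with a round slotted head on top.
- screw_face (a point): On the screw's axis at the height of the head's flat face, 43 mm above the bench. The face is 35 mm across; a rim around it (inside radius 17.5 mm, 3 mm thick) stands 3 mm higher. One straight slot 4.6 mm wide crosses the face from rim to rim through the middle.
- slot_floor (a point): On the screw's axis at the slot's floor, 35 mm above the bench (slot 8 mm deep). The slot's angle is NOT reported: at the start it lies anywhere within 21 degrees either side of the jig's x axis, seen from above. The screw turns stiffly and stays where it is left (light rubbing does not turn it).
- cam_mid (a point): On the screw's axis at the cam's mid height. Clockwise from above tightens: turning is free (under 0.1 Nm) until the cam closes the slat on the fence, slot about 55 degrees clockwise of the jig's x axis (34 to 76 degrees after the start; a blade runs up to 10 degrees ahead through play). Then the moment climbs about 0.15 Nm per 3 degrees; at 0.4 Nm the clamping force is about 20 N.
- fence: Dark wooden fence fixed on the jig, 18 x 200 x 30 mm, its face towards the screw 57 mm from the screw axis. Origin at the middle of its underside.
- slat: Loose bamboo slat 30 x 160 x 14 mm lying on the jig's board between cam and fence, 1.5 to 3 mm clear of the fence at first. Origin at the middle of its underside, long axis y. Nipped firmly: 8 to 40 N against the fence, which stays when the driver leaves; crushed above 70 N.
- driver: Flat screwdriver, 140 mm long, 150 g, standing blade down in a hole of the tool block. Origin at the middle of the blade's tip, z up along the tool to the handle. Blade 18 mm wide along x, 2.2 mm thick along y, 14 mm long; round shank 9 mm; bolster disc 34 mm across from 62 to 68 mm above the tip, which rests on the block; square wooden handle 28 x 28 mm with its flats facing x and y, from 68 to 140 mm above the tip.
- driver_tip (a point): Middle of the tip of the screwdriver's blade.
- toolblock: Fixed wooden tool block 80 (x) x 170 (y) x 72 mm high with two square through holes 24 x 24 mm, centred at y = +42 and y = -42 mm. Origin at the middle of its underside. A tool seated in a hole has its tip 10 mm above the bench. The screwdriver stands in one hole, the punch in the other; either way round.
- punch: Bystander: round-handled punch standing in the other hole of the block (round handle 30 mm thick, top 135 mm above the bench). Origin 10 mm above the bench on its axis.
- weight: Bystander: steel weight 110 x 80 x 30 mm, origin under its middle.
- whetstone: Bystander: dark stone block 50 x 36 x 30 mm, origin under its middle.
- pliers: Bystander: pliers with red grips, about 190 mm long, 15 mm high.
- gluejar: Bystander: white jar 56 mm across, 80 mm high.
- brush: Bystander: brush lying on the bench.
- offcut: Bystander: bamboo offcut 20 x 100 x 10 mm.
Not all that is in view belongs to the job. What is shaped like the driver but blue or yellow is not meant. Leave any pink look-alike of the slat alone.

How it is judged:
On the way, in this order (a step that is already met when the one before it is completed fails the run):
1. the blade sits in the slot of the cam screw (z of driver_tip in the frame of jig below 0.0385 m and horizontal distance between driver_tip and screw_face below 0.006 m), for 0.2 s.
2. with the blade in the slot, the slat is nipped against the fence (contact force between slat and fence above 6 N and z of driver_tip in the frame of jig below 0.0395 m and horizontal distance between driver_tip and screw_face below 0.006 m), for 0.2 s.
At the end, for the whole second after the job is handed in: The slat lies flat on the jig, pressed against the fence with more than 5 N by the cam; the screwdriver stands upright (within 6 degrees) and at rest in a hole of the tool block, its bolster down on the block (contact force between slat and fence above 5 N and z of slat in the frame of jig below 0.017 m and z of driver in the frame of toolblock between 0.005 and 0.014 m and angle between driver's own z axis and vertical below 0.1 rad and linear speed of driver below 0.02 m/s and horizontal distance between driver and toolblock below 0.055 m); the robot touches nothing.
It fails at once if the screw's face is pressed with more than 25 N while the blade is not in the slot (contact force between driver and jig above 25 N and z of driver_tip in the frame of jig above 0.04 m).
It fails at once if the slat is crushed (more than 70 N against the fence) (contact force between slat and fence above 70 N).
It fails at once if the robot itself touches the jig or the slat (contact force between any of the arm, the fingers and jig above 1 N or contact force between any of the fingers, the arm and slat above 1 N).
It fails at once if a bystander is moved by more than 30 mm (distance of any of punch, weight, whetstone, pliers, gluejar, brush, offcut from where it was at the start of the episode above 0.03 m).
It also fails if it takes over 72 s, if anything falls off the work surface, if the arm or the gripper's body presses on something with over 40 N, if the wrist force passes 120 N, or if a joint passes its speed limit or range.

## Working session

There is one attempt and no reset: what is moved stays moved. The work goes in short steps, Python scripts to look and compute and a tool call to move; the robot and the scene stay as the last step left them, time stands still between calls to the robot, and variables do not carry over. Pictures are saved under pics/ and viewed, at most 10 in all, crops included, and the job is handed in when it is done.

Besides the shell and the picture viewer there is one more tool, called after ">>>" in YAML: its name, and indented under it one key for each argument. send_rows: Moves the arm, as the interface text tells. Its arguments: {"type":"object","properties":{"increments":{"type":"array"},"squeeze":{"type":"number"}},"required":["increments"]}

```bash
mkdir -p pics; ls
python3 - <<'E'
from bench import r
import cv2, numpy as np
s=r.get_state(); print(s)
for c in ["top","scene"]:
    im=r.camera(c); cv2.imwrite(f"pics/{c}0.png",cv2.cvtColor(im,cv2.COLOR_RGB2BGR))
    k=r.calibration(c); print(c,k)
    for n in ["jig","screw_face","fence","slat","driver","toolblock","punch"]:
        print(n,[(np.round(d["centre"],1),round(d["score"],2)) for d in r.landmark_of(c,n)][:3],[(np.round(d["rect"],1),round(d["score"],2)) for d in r.cut_out(c,n)][:3])
print(r.calibration("wrist"))
a=cv2.imread("pics/top0.png")
cv2.imwrite("pics/top0b.png",cv2.resize(a,(800,600),interpolation=cv2.INTER_CUBIC))
E
```

```text
pics
{'clock': 0.0, 'joints': array([-1.18588616,  0.38427115,  0.01638521,  1.37116375, -0.00628536,
        1.38818001, -0.04648609]), 'joint_velocities': array([-0.000725  , -0.00181567, -0.00101575, -0.00093905,  0.00058777,
        0.00287143, -0.00111851]), 'effort': array([ 2.08309475e-04, -6.27618456e+01,  8.44004396e-01, -3.71821404e+01,
        1.63171469e-02,  1.44477843e-02,  5.18298194e-06]), 'tcp_pos': array([0.27038223, 0.56293316, 0.23025404]), 'ee_rot': array([-6.97363334e-01, -3.06282041e+00,  3.03870827e-03]), 'wrist_force': array([ 0.91453312, -0.77283427, -0.21086939]), 'ft_torque': array([-0.00887179, -0.04064518,  0.03828244]), 'gripper_force': 0.0, 'finger_gap': 1.0008258084331618}
top {'fx': 365.23506535567384, 'fy': 365.23506535567384, 'cx': 260.4903566782134, 'cy': 188.972290837335, 'R': array([[-0.02689094, -0.99956736, -0.01191521],
       [-0.99640941,  0.02775944, -0.07998563],
       [ 0.08028178,  0.00972154, -0.9967248 ]]), 't': array([0.01586124, 0.45578987, 0.97858037])}
jig [(array([239.3, 167.9]), 0.56)] [(array([236.5, 159. ,  83.8,  63.2]), 0.7
[... 1996 characters left out ...]
4, 262.1,  62.8,  62.9]), 0.84), (array([223.1, 212.3,  19.8,  11.5]), 0.73)]
punch [(array([200.9, 277.1]), 0.69), (array([225.7, 216.2]), 0.17)] [(array([197.7, 252.4,  14.4,  22.9]), 0.64), (array([369.5, 190.7,  49.4,  22.3]), 0.2)]
{'fx': 297.3186396354542, 'fy': 297.3186396354542, 'cx': 257.4961761813005, 'cy': 190.35194449405878, 'tool_from_camera': array([[ 7.27677614e-04, -9.62125432e-01, -2.72606169e-01,
         6.83807116e-02],
       [ 9.99999022e-01,  1.02571171e-03, -9.50772388e-04,
        -2.01642925e-05],
       [ 1.19437763e-03, -2.72605211e-01,  9.62125237e-01,
        -1.42703092e-01],
       [ 0.00000000e+00,  0.00000000e+00,  0.00000000e+00,
         1.00000000e+00]])}
```

View pics/top0b.png

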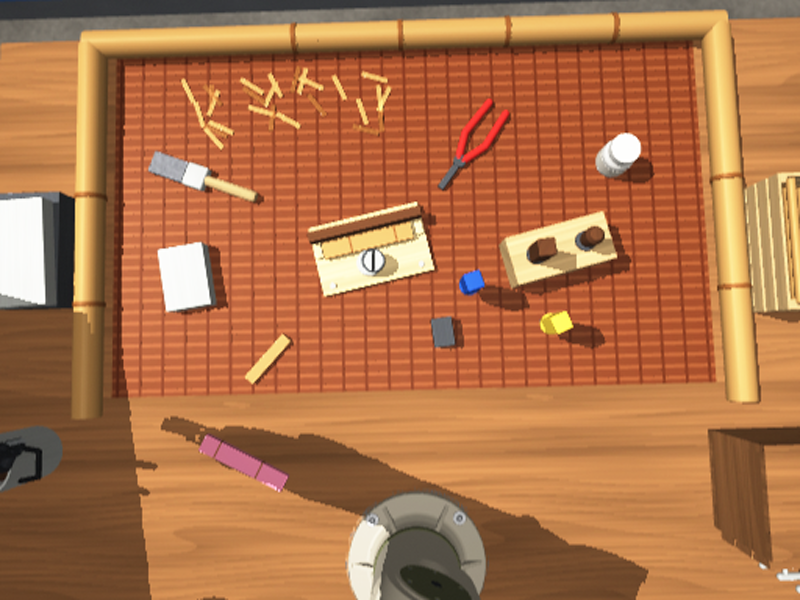

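View pics/scene0.png

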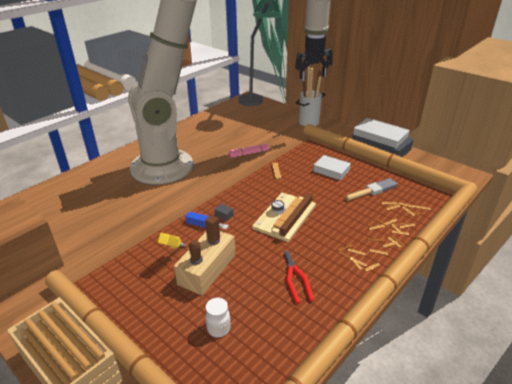

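The top view (800x600 scale) shows the jig screw at (373,262), with the slot running nearly up and down. The tool block's square (driver) handle is at (543,250) and the round punch handle at (591,237). The blue and yellow look-alikes are loose below them. I'll work out rough poses next.

```bash
cat > h.py <<'E'
from bench import r
import cv2, numpy as np
from scipy.spatial.transform import Rotation as Ro
from scipy.optimize import least_squares
def save(im,n): cv2.imwrite("pics/"+n,cv2.cvtColor(im,cv2.COLOR_RGB2BGR))
def pose():
    s=r.get_state(); T=np.eye(4); T[:3,:3]=Ro.from_rotvec(s["ee_rot"]).as_matrix(); T[:3,3]=s["tcp_pos"]; return T
def ray(cam,uv,T=None):
    k=r.calibration(cam); x=(uv[0]-k["cx"])/k["fx"]; y=(uv[1]-k["cy"])/k["fy"]
    if cam!="wrist":
        return -k["R"].T@k["t"], k["R"].T@np.array([x,y,1])
    a=np.hypot(x,y); d=np.array([x/a*np.sin(a),y/a*np.sin(a),np.cos(a)]) if a>0 else np.array([0,0,1.])
    C=T@k["tool_from_camera"]; return C[:3,3],C[:3,:3]@d
def onz(cam,uv,z,T=None):
    o,d=ray(cam,uv,T); return o+d*(z-o[2])/d[2]
def proj(cam,X,T=None):
    k=r.calibration(cam)
    if cam!="wrist":
        c=k["R"]@X+k["t"]; return np.array([k["cx"]+k["fx"]*c[0]/c[2],k["cy"]+k["fy"]*c[1]/c[2]])
    c=np.linalg.inv(T@k["tool_from_camera"])@np.append(X,1); c=c[:3]; h=np.hypot(c[0],c[1]); a=np.arctan2(h,c[2])
    return np.array([k["cx"]+k["fx"]*a*c[0]/h,k["cy"]+k["fy"]*a*c[1]/h])
def go(x,y,z,yaw):
    """total shift (tool axes) and turn about tool z to a down pose; yaw = world angle of tool x, deg; shift given in the CURRENT tool frame"""
    T=pose(); cur=np.degrees(np.arctan2(T[1,0],T[0,0]))
    d=np.array([x,y,z])-T[:3,3]; e=(cur-yaw+180)%360-180
    print("shift tool",np.round(T[:3,:3].T@d,4),"rotz",round(e,2),"cur yaw",round(cur,2),"tilt z",np.round(T[:3,2],4),"tcp",np.round(T[:3,3],4))
E
python3 - <<'E'
from h import *
s=np.array([512/800,384/600])
for n,uv,z in [("screw",(373,262),.043),("driver",(543,248),.15),("punch",(592,236),.135),("jigc1",(417,205),.044),("jigc2",(309,230),.044),("jb1",(325,296),.014),("jb2",(435,268),.014),("blk",(600,212),.072),("blk",(502,243),.072),("blk",(515,285),.072),("blk",(616,257),.072),("blue",(472,283),.03),("yel",(557,322),.03)]:
    print(n,np.round(onz("top",np.array(uv)*s,z),3))
go(.5,0,.3,0)
E
```

```text
screw [0.513 0.06  0.043]
driver [ 0.512 -0.207  0.15 ]
punch [ 0.531 -0.287  0.135]
jigc1 [ 0.61  -0.018  0.044]
jigc2 [0.571 0.169 0.044]
jb1 [0.459 0.148 0.014]
jb2 [ 0.503 -0.047  0.014]
blk [ 0.582 -0.322  0.072]
blk [ 0.534 -0.157  0.072]
blk [ 0.464 -0.176  0.072]
blk [ 0.506 -0.344  0.072]
blue [ 0.473 -0.11   0.03 ]
yel [ 0.402 -0.253  0.03 ]
shift tool [-0.4507 -0.4085 -0.0687] rotz 154.34 cur yaw 154.34 tilt z [-1.e-04 -0.e+00 -1.e+00] tcp [0.2706 0.5634 0.2313]
```

```bash
python3 -c "
from h import *
go(.513,.06,.25,102)"
```

```text
shift tool [-0.4365 -0.3488 -0.0187] rotz 52.34 cur yaw 154.34 tilt z [-1.e-04 -0.e+00 -1.e+00] tcp [0.2706 0.5634 0.2313]
```

>>> send_rows:
  increments:
    - {"gripper": 0,"linear": [-0.029,-0.0233,-0.002],"rotation": [0,0,0]}
    - {"gripper": 0,"linear": [-0.029,-0.0233,-0.002],"rotation": [0,0,0]}
    - {"gripper": 0,"linear": [-0.029,-0.0233,-0.002],"rotation": [0,0,0]}
    - {"gripper": 0,"linear": [-0.029,-0.0233,-0.002],"rotation": [0,0,0]}
    - {"gripper": 0,"linear": [-0.029,-0.0233,-0.002],"rotation": [0,0,0]}

```text
clock: 2.0
tcp_pos: [0.3514, 0.3942, 0.2415]
ee_rot: [0.698, 3.063, 0.001]
wrist_force: [0.7, 0.5, 0.9]
finger_gap: 1.001
gripper_force: 0.0
```

>>> send_rows:
  increments:
    - {"gripper": 0,"linear": [-0.029,-0.0233,-0.002],"rotation": [0,0,0]}
    - {"gripper": 0,"linear": [-0.029,-0.0233,-0.002],"rotation": [0,0,0]}
    - {"gripper": 0,"linear": [-0.029,-0.0233,-0.002],"rotation": [0,0,0]}
    - {"gripper": 0,"linear": [-0.029,-0.0233,-0.002],"rotation": [0,0,0]}
    - {"gripper": 0,"linear": [-0.029,-0.0233,-0.002],"rotation": [0,0,0]}

```text
clock: 2.5
tcp_pos: [0.4316, 0.2264, 0.2516]
ee_rot: [0.697, 3.063, 0.001]
wrist_force: [0.1, 0.0, 0.4]
finger_gap: 0.995
gripper_force: 0.0
```

>>> send_rows:
  increments:
    - {"gripper": 0,"linear": [-0.029,-0.0233,0],"rotation": [0,0,0]}
    - {"gripper": 0,"linear": [-0.029,-0.0233,0],"rotation": [0,0,0]}
    - {"gripper": 0,"linear": [-0.029,-0.0233,0],"rotation": [0,0,0]}
    - {"gripper": 0,"linear": [-0.029,-0.0233,0],"rotation": [0,0,0]}
    - {"gripper": 0,"linear": [-0.029,-0.0233,0],"rotation": [0,0,0]}

```text
clock: 3.0
tcp_pos: [0.5118, 0.0586, 0.2516]
ee_rot: [0.697, 3.063, 0.001]
wrist_force: [0.6, 0.8, 0.8]
finger_gap: 0.996
gripper_force: 0.0
```

>>> send_rows:
  increments:
    - {"gripper": 0,"linear": [0,0,0],"rotation": [0,0,7.5]}
    - {"gripper": 0,"linear": [0,0,0],"rotation": [0,0,7.5]}
    - {"gripper": 0,"linear": [0,0,0],"rotation": [0,0,7.5]}
    - {"gripper": 0,"linear": [0,0,0],"rotation": [0,0,7.5]}
    - {"gripper": 0,"linear": [0,0,0],"rotation": [0,0,7.5]}

```text
clock: 3.5
tcp_pos: [0.5114, 0.06, 0.2514]
ee_rot: [1.652, 2.672, 0.0]
wrist_force: [-0.4, -1.0, 0.3]
finger_gap: 1.0
gripper_force: 0.0
```

>>> send_rows:
  increments:
    - {"gripper": 0,"linear": [0,0,0],"rotation": [0,0,7.5]}
    - {"gripper": 0,"linear": [0,0,0],"rotation": [0,0,7.5]}
    - {"gripper": 0,"linear": [0,0,0],"rotation": [0,0,0]}
    - {"gripper": 0,"linear": [0,0,0],"rotation": [0,0,0]}
    - {"gripper": 0,"linear": [0,0,0],"rotation": [0,0,0]}

```text
clock: 4.0
tcp_pos: [0.5114, 0.0601, 0.2513]
ee_rot: [-1.977, -2.442, -0.0]
wrist_force: [0.5, 1.1, 0.1]
finger_gap: 1.0
gripper_force: 0.0
```

Run:
```python
from h import *
T=pose(); print(r.get_state()["joints"])
go(.512,-.207,.25,106)
im=r.camera("wrist"); save(im,"w1.png")
print("proj screw",proj("wrist",np.array([.513,.06,.043]),T))
for n in ["screw_face","slot_floor","fence","slat","jig"]:
    print(n,[(np.round(d["centre"],1),round(d["score"],2),np.round(onz("wrist",d["centre"],{"screw_face":.043,"slot_floor":.035,"slat":.014}.get(n,0.0),T),4)) for d in r.landmark_of("wrist",n)][:2])
```

```text
[-0.6118311   0.13615782  0.48506577  1.65441963 -0.06472822  1.36693468
  0.09238683]
shift tool [-0.2613 -0.055   0.0013] rotz -3.98 cur yaw 102.02 tilt z [ 0.e+00  1.e-04 -1.e+00] tcp [0.5114 0.0601 0.2513]
proj screw [258.48470269 165.73369068]
screw_face [(array([258.5, 168.3]), 0.73, array([0.5137, 0.0569, 0.043 ]))]
slot_floor [(array([259.5, 166.4]), 0.79, array([0.5147, 0.0579, 0.035 ]))]
fence [(array([308.8, 160.5]), 0.84, array([0.5801, 0.0735, 0.    ]))]
slat [(array([290.2, 160.5]), 0.94, array([0.5532, 0.07  , 0.014 ]))]
jig [(array([258.9, 160.9]), 0.91, array([0.514 , 0.0584, 0.    ]))]
```

View pics/w1.png

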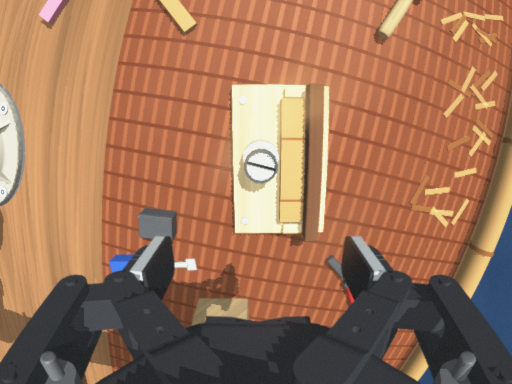

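The wrist view shows the screw head at about (261,166). The slot runs from (246,162) to (277,170), slightly clockwise in the image. The fence is on the right, and the jig is lined up with the tool. I'll fit the slot and jig edges numerically.

```bash
cat > slot.py <<'E'
from h import *
def fit(im,T,c0,z=.043,R=.0165,half=0.025,pix=.00025,name=None):
    # rectified top view around c0 on plane z; rows: -world y ... use axes x right, y up
    n=int(half/pix); g=np.arange(-n,n+1)*pix
    M=np.zeros((2*n+1,2*n+1,2),np.float32)
    for i,y in enumerate(-g):
        for j,x in enumerate(g): M[i,j]=proj("wrist",np.array([c0[0]+x,c0[1]+y,z]),T)
    w=cv2.remap(im,M[...,0],M[...,1],cv2.INTER_CUBIC)
    if name: save(cv2.resize(w,(600,600)),name)
    return w,g
E
python3 - <<'E'
from slot import *
T=pose(); im=r.camera("wrist")
w,g=fit(im,T,(.5137,.0572),half=.03,name="rect1.png")
gray=cv2.cvtColor(w,cv2.COLOR_RGB2GRAY); X,Y=np.meshgrid(g,-g)
m=(gray<90)&(np.hypot(X,Y)<.015)
p=np.c_[X[m],Y[m]]; c=p.mean(0); u,s,v=np.linalg.svd(p-c); print(m.sum(),"slot c",c,"ang",np.degrees(np.arctan2(v[0,1],v[0,0])),s/np.sqrt(len(p))*3.46)
# jig yaw from base-board edge (z=.014)/fence
reg=r.cut_out("wrist","slat")[0]; mm=reg["region"].astype(np.uint8)
pts=np.argwhere(mm)[:,::-1]; P=np.array([onz("wrist",q,.028,T)[:2] for q in pts],np.float32); print("slat",cv2.minAreaRect(P))
reg=r.cut_out("wrist","fence")[0]; mm=reg["region"].astype(np.uint8)
pts=np.argwhere(mm)[:,::-1]; P=np.array([onz("wrist",q,.044,T)[:2] for q in pts],np.float32); print("fence",cv2.minAreaRect(P))
E
```

```text
Traceback (most recent call last):
  File "slot.py", line 7, in fit
    for j,x in enumerate(g): M[i,j]=proj("wrist",np.array([c0[0]+x,c0[1]+y,z]),T)
                                    ~~~~^^^^^^^^^^^^^^^^^^^^^^^^^^^^^^^^^^^^^^^^^
  File "h.py", line 17, in proj
    k=r.calibration(cam)
ValueError: time passes only in moves, steps and waits
```

```bash
sed -i 's/r\.calibration(cam)/cal(cam)/; /^def save/i import functools\n@functools.cache\ndef cal(c): return r.calibration(c)' h.py
python3 - <<'E'
from slot import *
T=pose(); im=r.camera("wrist"); print(r.get_state()["clock"])
w,g=fit(im,T,(.5137,.0572),half=.03,name="rect1.png")
gray=cv2.cvtColor(w,cv2.COLOR_RGB2GRAY); X,Y=np.meshgrid(g,-g)
m=(gray<90)&(np.hypot(X,Y)<.015)
p=np.c_[X[m],Y[m]]; c=p.mean(0); u,s,v=np.linalg.svd(p-c,full_matrices=False); print(m.sum(),"slot c",c,"ang",np.degrees(np.arctan2(v[0,1],v[0,0])),s/np.sqrt(len(p))*3.46)
for n,z in [("slat",.028),("fence",.044)]:
    reg=r.cut_out("wrist",n)[0]; pts=np.argwhere(reg["region"])[:,::-1]
    P=np.array([onz("wrist",q,z,T)[:2] for q in pts],np.float32); print(n,cv2.minAreaRect(P))
E
```

```text
4.4
708 slot c [0.00173694 0.00332062] ang -2.3911445557998254 [0.02740839 0.00165849]
slat ((0.16590528190135956, 0.23539568483829498), (0.042351070791482925, 0.039412423968315125), 64.45414733886719)
fence ((0.5769739747047424, 0.07358592748641968), (0.023794254288077354, 0.20018857717514038), 12.55286693572998)
```

View pics/rect1.png

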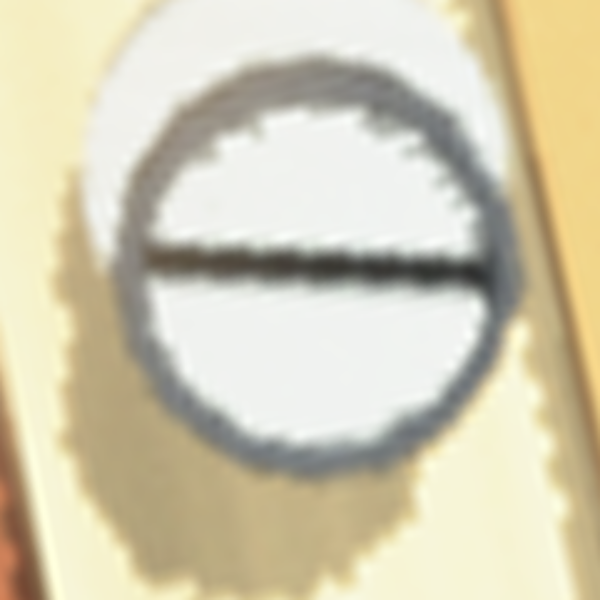

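The rectified view puts the slot at -2.4 degrees world and the jig yaw at 12.5, so the slot is 15 degrees clockwise of jig x. The screw centre is about (0.5155, 0.0605). Next, over to the driver.

>>> send_rows:
  increments:
    - {"gripper": 0,"linear": [-0.0261,-0.0055,0],"rotation": [0,0,0]}
    - {"gripper": 0,"linear": [-0.0261,-0.0055,0],"rotation": [0,0,0]}
    - {"gripper": 0,"linear": [-0.0261,-0.0055,0],"rotation": [0,0,0]}
    - {"gripper": 0,"linear": [-0.0261,-0.0055,0],"rotation": [0,0,0]}
    - {"gripper": 0,"linear": [-0.0261,-0.0055,0],"rotation": [0,0,0]}

```text
clock: 5.0
tcp_pos: [0.5111, -0.0744, 0.2514]
ee_rot: [1.98, 2.439, 0.0]
wrist_force: [0.7, 0.1, 0.3]
finger_gap: 1.002
gripper_force: 0.0
```

>>> send_rows:
  increments:
    - {"gripper": 0,"linear": [-0.0261,-0.0055,0],"rotation": [0,0,0]}
    - {"gripper": 0,"linear": [-0.0261,-0.0055,0],"rotation": [0,0,0]}
    - {"gripper": 0,"linear": [-0.0261,-0.0055,0],"rotation": [0,0,0]}
    - {"gripper": 0,"linear": [-0.0261,-0.0055,0],"rotation": [0,0,0]}
    - {"gripper": 0,"linear": [-0.0261,-0.0055,0],"rotation": [0,0,0]}

```text
clock: 5.5
tcp_pos: [0.5111, -0.2077, 0.2514]
ee_rot: [1.98, 2.439, 0.0]
wrist_force: [-0.6, 0.4, -0.4]
finger_gap: 1.003
gripper_force: 0.0
```

>>> send_rows:
  increments:
    - {"gripper": 0,"linear": [0,0,0],"rotation": [0,0,-4]}
    - {"gripper": 0,"linear": [0,0,0],"rotation": [0,0,0]}
    - {"gripper": 0,"linear": [0,0,0],"rotation": [0,0,0]}
    - {"gripper": 0,"linear": [0,0,0],"rotation": [0,0,0]}
    - {"gripper": 0,"linear": [0,0,0],"rotation": [0,0,0]}

```text
clock: 6.0
tcp_pos: [0.5114, -0.206, 0.2513]
ee_rot: [-1.893, -2.507, -0.0]
wrist_force: [0.2, 0.0, -1.3]
finger_gap: 0.996
gripper_force: 0.0
```

Run:
```python
from slot import *
T=pose(); im=r.camera("wrist"); save(im,"w2.png"); print(np.round(r.get_state()["joints"],2), T[:3,3])
for n,z in [("driver",.01),("punch",.01),("toolblock",0)]:
    print(n,[(np.round(d["centre"],1),round(d["score"],2),np.round(onz("wrist",d["centre"],z,T),4)) for d in r.landmark_of("wrist",n)][:2])
    for d in r.cut_out("wrist",n)[:2]: print("  ",d["rect"],d["score"])
print(proj("wrist",np.array([.512,-.207,.15]),T))
```

```text
[-0.23  0.24  0.68  1.57 -0.15  1.38  0.74] [ 0.51135244 -0.20595604  0.25131143]
driver [(array([256. , 163.7]), 0.9, array([ 0.5109, -0.2104,  0.01  ])), (array([233.1,  71.5]), 0.76, array([ 0.45  , -0.1024,  0.01  ]))]
   [181.2, 78.8, 107.2, 28.3] 0.83
   [183.9, 217.4, 35.3, 96.4] 0.78
punch [(array([254.7, 226.6]), 0.73, array([ 0.5335, -0.2965,  0.01  ]))]
toolblock []
   [256.9, 203.2, 75.6, 143.7] 0.8
[257.42915744 190.84603916]
```

View pics/w2.png

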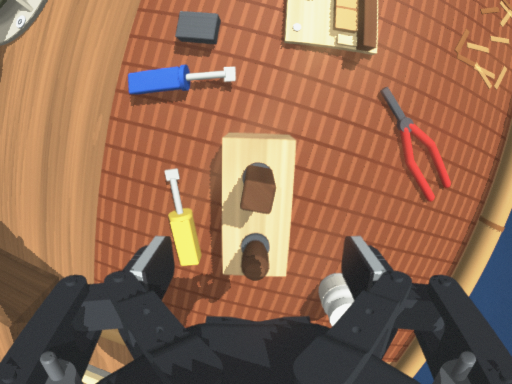

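The wrist view shows the driver's square handle at (258,195), slightly rotated in the block, and the punch at (255,258). The block runs from (222,135) to (292,276). I'll rectify at handle-top height.

Run:
```python
from slot import *
T=pose(); im=r.camera("wrist")
w,g=fit(im,T,(.512,-.207),z=.150,half=.04,pix=.0002)
w2,g2=fit(im,T,(.522,-.25),z=.072,half=.1,pix=.0005)
a=np.hstack([cv2.resize(w,(400,400),interpolation=cv2.INTER_AREA),cv2.resize(w2,(400,400))]); save(a,"rect2.png")
gray=cv2.cvtColor(w,cv2.COLOR_RGB2GRAY); print(gray[200,200],w[200,200])
```

```text
109 [141 100  72]
```

View pics/rect2.png

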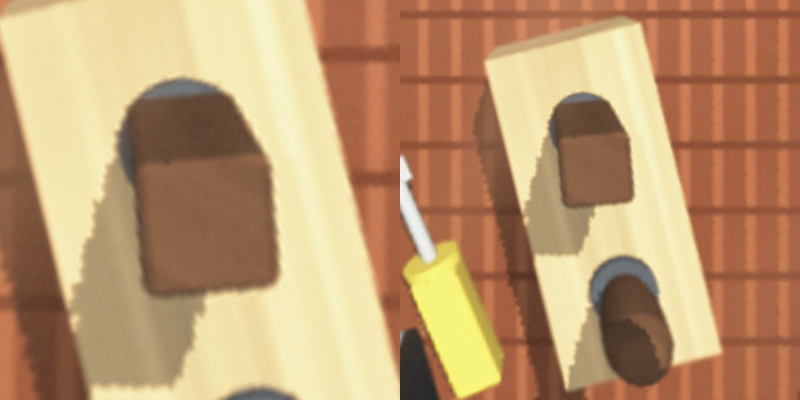

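Handle top centre is about (0.5137, -0.2117) with driver yaw about 4.8 degrees. The block is at about 14 degrees.

```bash
python3 -c "
from h import *
go(.5137,-.2117,.1,94.8)"
```

```text
shift tool [-0.0055  0.0011  0.1513] rotz 11.04 cur yaw 105.84 tilt z [-1.e-04 -0.e+00 -1.e+00] tcp [ 0.5111 -0.2067  0.2513]
```

>>> send_rows:
  increments:
    - {"gripper": 0,"linear": [-0.0055,0.001,0.02],"rotation": [0,0,0]}
    - {"gripper": 0,"linear": [0,0,0.02],"rotation": [0,0,5.5]}
    - {"gripper": 0,"linear": [0,0,0.02],"rotation": [0,0,5.5]}
    - {"gripper": 0,"linear": [0,0,0.02],"rotation": [0,0,0]}
    - {"gripper": 0,"linear": [0,0,0.02],"rotation": [0,0,0]}

```text
clock: 6.9
tcp_pos: [0.5136, -0.2117, 0.1505]
ee_rot: [2.126, 2.313, -0.0]
wrist_force: [-1.2, 0.1, 1.4]
finger_gap: 1.0
gripper_force: 0.0
```

>>> send_rows:
  increments:
    - {"gripper": 0,"linear": [0,0,0.02],"rotation": [0,0,0]}
    - {"gripper": 0,"linear": [0,0,0.02],"rotation": [0,0,0]}
    - {"gripper": 0,"linear": [0,0,0.011],"rotation": [0,0,0]}
    - {"gripper": 0,"linear": [0,0,0],"rotation": [0,0,0]}
    - {"gripper": 0,"linear": [0,0,0],"rotation": [0,0,0]}

```text
clock: 7.4
tcp_pos: [0.5139, -0.212, 0.1009]
ee_rot: [2.125, 2.313, -0.0]
wrist_force: [0.1, -0.3, -0.7]
finger_gap: 1.001
gripper_force: 0.0
```

>>> send_rows:
  increments:
    - {"gripper": 1,"linear": [0,0,0],"rotation": [0,0,0]}
    - {"gripper": 1,"linear": [0,0,0],"rotation": [0,0,0]}
    - {"gripper": 1,"linear": [0,0,0],"rotation": [0,0,0]}
    - {"gripper": 1,"linear": [0,0,0],"rotation": [0,0,0]}
    - {"gripper": 1,"linear": [0,0,0],"rotation": [0,0,0]}
  squeeze: 60

```text
clock: 7.9
tcp_pos: [0.5138, -0.2118, 0.1007]
ee_rot: [2.125, 2.313, 0.001]
wrist_force: [-0.2, -0.6, 3.7]
finger_gap: 0.319
gripper_force: 58.9
```

>>> send_rows:
  increments:
    - {"gripper": 1,"linear": [0,0,0],"rotation": [0,0,0]}
    - {"gripper": 1,"linear": [0,0,0],"rotation": [0,0,0]}
    - {"gripper": 1,"linear": [0,0,0],"rotation": [0,0,0]}
    - {"gripper": 1,"linear": [0,0,0],"rotation": [0,0,0]}
    - {"gripper": 1,"linear": [0,0,0],"rotation": [0,0,0]}

```text
clock: 8.4
tcp_pos: [0.5138, -0.2118, 0.1008]
ee_rot: [2.125, 2.313, 0.001]
wrist_force: [-1.9, 0.9, 5.1]
finger_gap: 0.318
gripper_force: 59.1
```

Gripped, with a 27 mm gap. Lifting out.

>>> send_rows:
  increments:
    - {"gripper": 1,"linear": [0,0,-0.01],"rotation": [0,0,0]}
    - {"gripper": 1,"linear": [0,0,-0.02],"rotation": [0,0,0]}
    - {"gripper": 1,"linear": [0,0,-0.02],"rotation": [0,0,0]}
    - {"gripper": 1,"linear": [0,0,-0.025],"rotation": [0,0,0]}
    - {"gripper": 1,"linear": [0,0,-0.025],"rotation": [0,0,0]}

```text
clock: 8.9
tcp_pos: [0.5131, -0.2117, 0.2013]
ee_rot: [-2.125, -2.313, 0.001]
wrist_force: [-0.0, -0.5, -1.4]
finger_gap: 0.321
gripper_force: 59.2
```

>>> send_rows:
  increments:
    - {"gripper": 1,"linear": [0,0,-0.02],"rotation": [0,0,0]}
    - {"gripper": 1,"linear": [0,0,0],"rotation": [0,0,0]}
    - {"gripper": 1,"linear": [0,0,0],"rotation": [0,0,0]}
    - {"gripper": 1,"linear": [0,0,0],"rotation": [0,0,0]}
    - {"gripper": 1,"linear": [0,0,0],"rotation": [0,0,0]}

```text
clock: 9.4
tcp_pos: [0.513, -0.2114, 0.219]
ee_rot: [-2.124, -2.312, 0.002]
wrist_force: [-0.7, 0.7, -1.7]
finger_gap: 0.316
gripper_force: 59.2
```

Run:
```python
from slot import *
T=pose(); im=r.camera("wrist"); s=r.get_state(); print(T[:3,3],s["finger_gap"],s["wrist_force"])
print(proj("wrist",(T@[0,0,.09,1])[:3],T))
for d in r.landmark_of("wrist","driver_tip")[:3]: print(d)
go(.5155,.0605,.18,87.6)
save(cv2.resize(im,(800,600),interpolation=cv2.INTER_CUBIC),"w3.png")
```

```text
[ 0.51296571 -0.21144131  0.21904686] 0.32515810235178727 [-0.60059811 -0.13870049 -1.35787124]
[256.86465674 193.32862648]
{'centre': [256.5, 195.6], 'score': 0.9}
{'centre': [166.2, 185.3], 'score': 0.78}
{'centre': [212.2, 75.7], 'score': 0.69}
shift tool [0.2709 0.0254 0.0395] rotz 7.24 cur yaw 94.84 tilt z [-1.6e-03  2.0e-04 -1.0e+00] tcp [ 0.5132 -0.2116  0.2194]
```

View pics/w3.png

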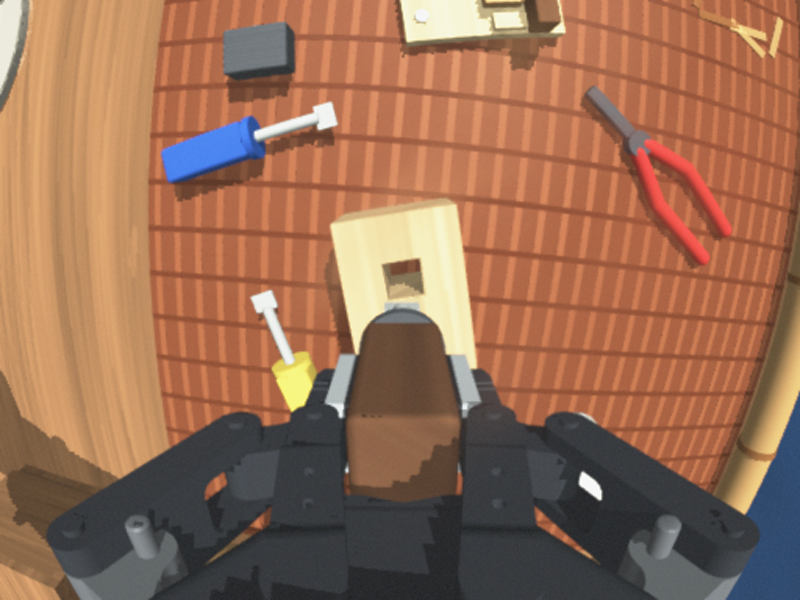

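The blade hangs straight at (400,305), 18 mm wide along tool y, so it lies across the fingers. I'll carry it over the screw and align it with the slot.

>>> send_rows:
  increments:
    - {"gripper": 1,"linear": [0.0271,0.0025,0],"rotation": [0,0,0]}
    - {"gripper": 1,"linear": [0.0271,0.0025,0],"rotation": [0,0,0]}
    - {"gripper": 1,"linear": [0.0271,0.0025,0],"rotation": [0,0,0]}
    - {"gripper": 1,"linear": [0.0271,0.0025,0],"rotation": [0,0,0]}
    - {"gripper": 1,"linear": [0.0271,0.0026,0],"rotation": [0,0,0]}

```text
clock: 10.0
tcp_pos: [0.5144, -0.0746, 0.2199]
ee_rot: [-2.126, -2.313, 0.001]
wrist_force: [0.5, 0.1, -1.9]
finger_gap: 0.318
gripper_force: 59.3
```

>>> send_rows:
  increments:
    - {"gripper": 1,"linear": [0.0271,0.0025,0],"rotation": [0,0,0]}
    - {"gripper": 1,"linear": [0.0271,0.0025,0],"rotation": [0,0,0]}
    - {"gripper": 1,"linear": [0.0271,0.0025,0],"rotation": [0,0,0]}
    - {"gripper": 1,"linear": [0.0271,0.0025,0],"rotation": [0,0,0]}
    - {"gripper": 1,"linear": [0.0271,0.0026,0],"rotation": [0,0,0]}

```text
clock: 10.5
tcp_pos: [0.5155, 0.0614, 0.2199]
ee_rot: [-2.125, -2.313, 0.001]
wrist_force: [1.2, -0.6, -1.2]
finger_gap: 0.32
gripper_force: 59.3
```

>>> send_rows:
  increments:
    - {"gripper": 1,"linear": [0,0,0],"rotation": [0,0,7.2]}
    - {"gripper": 1,"linear": [0,0,0.02],"rotation": [0,0,0]}
    - {"gripper": 1,"linear": [0,0,0.02],"rotation": [0,0,0]}
    - {"gripper": 1,"linear": [0,0,0.015],"rotation": [0,0,0]}
    - {"gripper": 1,"linear": [0,0,0],"rotation": [0,0,0]}

```text
clock: 11.0
tcp_pos: [0.5142, 0.0602, 0.1629]
ee_rot: [-2.265, -2.174, 0.007]
wrist_force: [-0.9, -0.1, -1.4]
finger_gap: 0.32
gripper_force: 59.3
```

Run:
```python
from slot import *
T=pose(); im=r.camera("wrist"); s=r.get_state(); print(T[:3,3],s["finger_gap"],s["wrist_force"],np.round(s["joints"],2))
for n,z in [("driver_tip",T[2,3]-.091),("screw_face",.043),("slot_floor",.035)]:
    for cam in ["wrist","top","scene"]:
        if cam!="wrist" and n=="driver_tip": r.camera(cam)
        try:
            for d in r.landmark_of(cam,n)[:2]: print(n,cam,np.round(d["centre"],1),round(d["score"],2),np.round(onz(cam,d["centre"],z,T),4))
        except Exception as e: print(e)
go(.5155,.0605,.155,87.6)
c=im[120:240,177:337]; save(cv2.resize(c,(800,600),interpolation=cv2.INTER_CUBIC),"w4.png")
```

```text
[0.51417058 0.06017931 0.16291733] 0.3187989695087761 [ 0.54171764  0.52384974 -0.73690872] [-0.64  0.21  0.54  1.78 -0.12  1.18 -0.11]
driver_tip top [297.8 186.7] 0.71 [ 0.4549 -0.0935  0.0719]
driver_tip top [351.8 205.6] 0.65 [ 0.4024 -0.2302  0.0719]
driver_tip scene [183.9 246.3] 0.71 [ 0.47   -0.2803  0.0719]
driver_tip scene [280.6 193.6] 0.66 [0.5124 0.0788 0.0719]
screw_face wrist [258.8 184.5] 0.65 [0.5154 0.0596 0.043 ]
screw_face top [124.  175.6] 0.18 [0.5002 0.3681 0.043 ]
screw_face scene [279.5 205.9] 0.9 [0.5265 0.0572 0.043 ]
screw_face scene [277.5 204.9] 0.56 [0.5185 0.057  0.043 ]
slot_floor wrist [258.6 182. ] 0.62 [0.5152 0.0599 0.035 ]
slot_floor wrist [256.4 196.9] 0.35 [0.5125 0.0453 0.035 ]
slot_floor top [237.7 164.5] 0.93 [0.5227 0.063  0.035 ]
slot_floor top [281.5 213.1] 0.49 [ 0.3886 -0.0511  0.035 ]
slot_floor scene [278.5 205.3] 0.64 [0.5156 0.0657 0.035 ]
shift tool [ 0.0001 -0.0004  0.0105] rotz 0.04 cur yaw 87.64 tilt z [ 2.e-04  1.e-04 -1.e+00] tcp [0.5159 0.0604 0.1655]
```

View pics/w4.png

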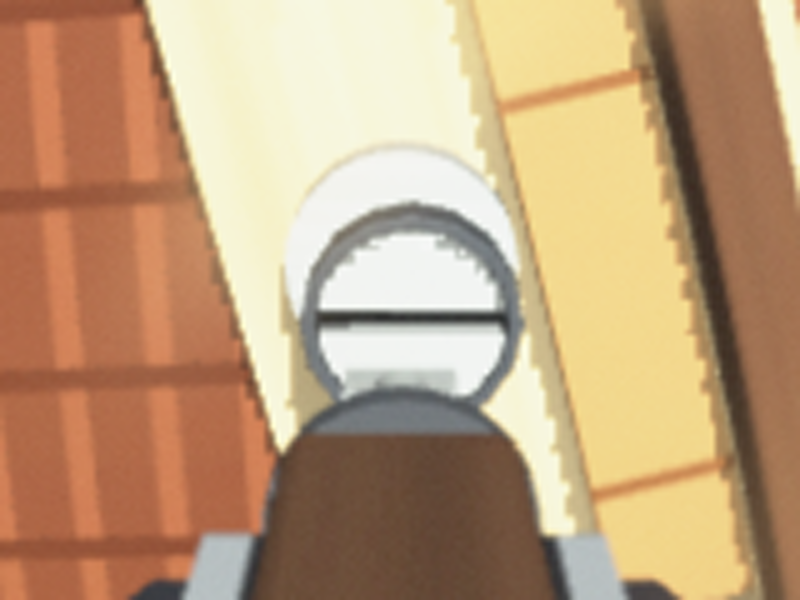

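The blade (grey) is at crop columns 345-455, row 368, and the slot is at row 318, columns 318-505, parallel to the blade. I'll take a settled image and measure the slot numerically.

```bash
cat > meas.py <<'E'
from slot import *
ts=[pose() for _ in range(3)]; im=r.camera("wrist"); T=pose(); print([np.round(t[:3,3],4) for t in ts],np.round(T[:3,3],4))
print("tip px",proj("wrist",(T@[0,0,.0907,1])[:3],T))
w,g=fit(im,T,(.5155,.0605),half=.025)
gray=cv2.cvtColor(w,cv2.COLOR_RGB2GRAY); X,Y=np.meshgrid(g,-g)
m=((gray<90)&(np.hypot(X,Y)<.014)&(np.abs(Y)<.006)).astype(np.uint8)
n,l,st,_=cv2.connectedComponentsWithStats(m); i=1+np.argmax(st[1:,4]); m=l==i
p=np.c_[X[m],Y[m]]; c=p.mean(0); u,s,v=np.linalg.svd(p-c,full_matrices=False)
print("slot",c+[.5155,.0605],"ang",np.degrees(np.arctan2(v[0,1],v[0,0])),"LxW",s/np.sqrt(len(p))*3.46)
# edges of the dark band along y near x=-5..5mm
for x in (-.008,-.004,0,.004,.008):
    j=np.argmin(abs(g-x)); col=gray[:,j].astype(int); k=np.argmin(col[70:130])+70; print(x, "min at y",round(.0605-g[k],4), [int(v) for v in col[k-16:k+17:4]])
E
python3 meas.py
```

```text
[array([0.5159, 0.0604, 0.1655]), array([0.5159, 0.0604, 0.1655]), array([0.5159, 0.0604, 0.1655])] [0.5158 0.0604 0.1654]
tip px [256.77544747 193.16067962]
slot [0.51565382 0.06092621] ang -2.3323114508651246 LxW [0.02755776 0.00153213]
-0.008 min at y 0.0612 [244, 244, 249, 119, 52, 116, 208, 231, 244]
-0.004 min at y 0.0612 [244, 245, 254, 146, 51, 98, 192, 227, 243]
0 min at y 0.061 [244, 245, 251, 133, 52, 108, 195, 226, 244]
0.004 min at y 0.0608 [244, 245, 247, 119, 48, 118, 204, 226, 245]
0.008 min at y 0.0605 [244, 244, 240, 101, 48, 126, 208, 227, 246]
```

The bright far wall shifts the apparent slot centre, so the true centre is at y≈0.0599. That's a 0.5 mm correction. Then descend gently.

>>> send_rows:
  increments:
    - {"gripper": 1,"linear": [-0.0005,0,0.008],"rotation": [0,0,0]}
    - {"gripper": 1,"linear": [0,0,0.008],"rotation": [0,0,0]}
    - {"gripper": 1,"linear": [0,0,0.007],"rotation": [0,0,0]}
    - {"gripper": 1,"linear": [0,0,0.005],"rotation": [0,0,0]}
    - {"gripper": 1,"linear": [0,0,0],"rotation": [0,0,0]}

```text
clock: 12.15
tcp_pos: [0.5151, 0.0598, 0.1361]
ee_rot: [-2.266, -2.175, 0.003]
wrist_force: [0.1, 0.5, -0.1]
finger_gap: 0.32
gripper_force: 59.3
```

>>> send_rows:
  increments:
    - {"gripper": 1,"linear": [0,0,0.001],"rotation": [0,0,0]}
    - {"gripper": 1,"linear": [0,0,0.001],"rotation": [0,0,0]}
    - {"gripper": 1,"linear": [0,0,0.001],"rotation": [0,0,0]}
    - {"gripper": 1,"linear": [0,0,0.001],"rotation": [0,0,0]}
    - {"gripper": 1,"linear": [0,0,0],"rotation": [0,0,0]}

```text
clock: 12.65
tcp_pos: [0.5158, 0.0599, 0.1332]
ee_rot: [-2.267, -2.175, 0.0]
wrist_force: [0.2, -1.0, -2.0]
finger_gap: 0.323
gripper_force: 59.3
```

>>> send_rows:
  increments:
    - {"gripper": 1,"linear": [0,0,0.0005],"rotation": [0,0,0]}
    - {"gripper": 1,"linear": [0,0,0.0005],"rotation": [0,0,0]}
    - {"gripper": 1,"linear": [0,0,0.0005],"rotation": [0,0,0]}
    - {"gripper": 1,"linear": [0,0,0],"rotation": [0,0,0]}
    - {"gripper": 1,"linear": [0,0,0],"rotation": [0,0,0]}

```text
clock: 13.15
tcp_pos: [0.5158, 0.0599, 0.1318]
ee_rot: [-2.267, -2.175, 0.0]
wrist_force: [-0.1, -0.1, -1.6]
finger_gap: 0.319
gripper_force: 59.3
```

>>> send_rows:
  increments:
    - {"gripper": 1,"linear": [0,0,0.0005],"rotation": [0,0,0]}
    - {"gripper": 1,"linear": [0,0,0.0005],"rotation": [0,0,0]}
    - {"gripper": 1,"linear": [0,0,0.0005],"rotation": [0,0,0]}
    - {"gripper": 1,"linear": [0,0,0],"rotation": [0,0,0]}
    - {"gripper": 1,"linear": [0,0,0],"rotation": [0,0,0]}

```text
clock: 13.65
tcp_pos: [0.5158, 0.0599, 0.1302]
ee_rot: [-2.267, -2.175, 0.0]
wrist_force: [-0.5, 0.6, -1.8]
finger_gap: 0.32
gripper_force: 59.3
```

No force at tip height 39.5 mm, so the blade is in the slot. A bit deeper.

>>> send_rows:
  increments:
    - {"gripper": 1,"linear": [0,0,0.0005],"rotation": [0,0,0]}
    - {"gripper": 1,"linear": [0,0,0.0005],"rotation": [0,0,0]}
    - {"gripper": 1,"linear": [0,0,0.0005],"rotation": [0,0,0]}
    - {"gripper": 1,"linear": [0,0,0.0005],"rotation": [0,0,0]}
    - {"gripper": 1,"linear": [0,0,0.0005],"rotation": [0,0,0]}

```text
clock: 14.15
tcp_pos: [0.5158, 0.0599, 0.1277]
ee_rot: [-2.267, -2.175, 0.0]
wrist_force: [0.5, -0.3, -1.7]
finger_gap: 0.32
gripper_force: 59.3
```

>>> send_rows:
  increments:
    - {"gripper": 1,"linear": [0,0,0],"rotation": [0,0,0]}
    - {"gripper": 1,"linear": [0,0,0],"rotation": [0,0,0]}
    - {"gripper": 1,"linear": [0,0,0],"rotation": [0,0,0]}
    - {"gripper": 1,"linear": [0,0,0],"rotation": [0,0,0]}
    - {"gripper": 1,"linear": [0,0,0],"rotation": [0,0,0]}

```text
clock: 14.65
tcp_pos: [0.5158, 0.0599, 0.1278]
ee_rot: [-2.267, -2.175, 0.0]
wrist_force: [-0.5, -0.9, -1.4]
finger_gap: 0.324
gripper_force: 59.3
```

```bash
python3 -c "
from h import *
s=r.get_state();print(s['wrist_force'],s['ft_torque'],s['tcp_pos'],np.round(s['joints'],2))"
```

```text
[-0.45100883 -0.88912381 -1.35095329] [-0.0068151   0.00319058  0.01775216] [0.5157734  0.05993431 0.12780871] [-0.63  0.25  0.53  1.82 -0.14  1.1  -0.09]
```

>>> send_rows:
  increments:
    - {"gripper": 1,"linear": [0,0,0],"rotation": [0,0,6]}
    - {"gripper": 1,"linear": [0,0,0],"rotation": [0,0,6]}
    - {"gripper": 1,"linear": [0,0,0],"rotation": [0,0,6]}
    - {"gripper": 1,"linear": [0,0,0],"rotation": [0,0,6]}
    - {"gripper": 1,"linear": [0,0,0],"rotation": [0,0,6]}

```text
clock: 15.15
tcp_pos: [0.516, 0.0604, 0.1279]
ee_rot: [-2.755, -1.509, -0.001]
wrist_force: [1.0, 1.1, -2.2]
finger_gap: 0.317
gripper_force: 59.2
```

```bash
cat > st.py <<'E'
from h import *
s=r.get_state();T=pose();print(s['clock'],np.round(s['wrist_force'],2),"tq",np.round(s['ft_torque'],3),np.round(s['tcp_pos'],4),"yaw",round(np.degrees(np.arctan2(T[1,0],T[0,0])),2),s['finger_gap'])
E
python3 st.py
```

```text
15.15 [ 0.98  1.1  -2.17] tq [ 0.296 -0.164  0.094] [0.516  0.0604 0.1279] yaw 57.43 0.3165641124980558
```

>>> send_rows:
  increments:
    - {"gripper": 1,"linear": [0,0,0],"rotation": [0,0,3]}
    - {"gripper": 1,"linear": [0,0,0],"rotation": [0,0,3]}
    - {"gripper": 1,"linear": [0,0,0],"rotation": [0,0,3]}
    - {"gripper": 1,"linear": [0,0,0],"rotation": [0,0,0]}
    - {"gripper": 1,"linear": [0,0,0],"rotation": [0,0,0]}

```text
clock: 15.65
tcp_pos: [0.5159, 0.0602, 0.1278]
ee_rot: [-2.861, -1.297, -0.001]
wrist_force: [1.1, 1.8, -0.7]
finger_gap: 0.323
gripper_force: 59.3
```

```bash
python3 st.py
```

```text
15.65 [ 1.1   1.78 -0.69] tq [ 0.429 -0.217  0.086] [0.5159 0.0602 0.1278] yaw 48.75 0.32305487087066237
```

>>> send_rows:
  increments:
    - {"gripper": 1,"linear": [0,0,0],"rotation": [0,0,3]}
    - {"gripper": 1,"linear": [0,0,0],"rotation": [0,0,2]}
    - {"gripper": 1,"linear": [0,0,0],"rotation": [0,0,0]}
    - {"gripper": 1,"linear": [0,0,0],"rotation": [0,0,0]}
    - {"gripper": 1,"linear": [0,0,0],"rotation": [0,0,0]}

```text
clock: 16.15
tcp_pos: [0.5159, 0.0601, 0.1278]
ee_rot: [-2.915, -1.17, -0.0]
wrist_force: [1.1, 1.2, -2.1]
finger_gap: 0.321
gripper_force: 59.3
```

```bash
python3 st.py
```

```text
16.15 [ 1.11  1.23 -2.15] tq [ 0.479 -0.246  0.058] [0.5159 0.0601 0.1278] yaw 43.73 0.3205047711328681
```

>>> send_rows:
  increments:
    - {"gripper": 1,"linear": [0,0,0],"rotation": [0,0,2]}
    - {"gripper": 1,"linear": [0,0,0],"rotation": [0,0,2]}
    - {"gripper": 1,"linear": [0,0,0],"rotation": [0,0,0]}
    - {"gripper": 1,"linear": [0,0,0],"rotation": [0,0,0]}
    - {"gripper": 1,"linear": [0,0,0],"rotation": [0,0,0]}

```text
clock: 16.65
tcp_pos: [0.5158, 0.06, 0.1278]
ee_rot: [-2.955, -1.067, -0.0]
wrist_force: [1.6, 2.0, -1.9]
finger_gap: 0.319
gripper_force: 59.3
```

```bash
python3 st.py
```

```text
16.65 [ 1.59  2.01 -1.91] tq [ 0.601 -0.279  0.044] [0.5158 0.06   0.1278] yaw 39.71 0.31867868676057504
```

>>> send_rows:
  increments:
    - {"gripper": 1,"linear": [0,0,0],"rotation": [0,0,1.5]}
    - {"gripper": 1,"linear": [0,0,0],"rotation": [0,0,1.5]}
    - {"gripper": 1,"linear": [0,0,0],"rotation": [0,0,0]}
    - {"gripper": 1,"linear": [0,0,0],"rotation": [0,0,0]}
    - {"gripper": 1,"linear": [0,0,0],"rotation": [0,0,0]}

```text
clock: 17.15
tcp_pos: [0.5158, 0.06, 0.1278]
ee_rot: [-2.982, -0.988, -0.0]
wrist_force: [0.5, 1.7, -1.4]
finger_gap: 0.322
gripper_force: 59.4
```

```bash
python3 st.py
```

```text
17.15 [ 0.49  1.69 -1.36] tq [ 0.681 -0.227  0.141] [0.5158 0.06   0.1278] yaw 36.66 0.3216947977725272
```

Torque is starting to rise.

>>> send_rows:
  increments:
    - {"gripper": 1,"linear": [0,0,0],"rotation": [0,0,1]}
    - {"gripper": 1,"linear": [0,0,0],"rotation": [0,0,1]}
    - {"gripper": 1,"linear": [0,0,0],"rotation": [0,0,1]}
    - {"gripper": 1,"linear": [0,0,0],"rotation": [0,0,0]}
    - {"gripper": 1,"linear": [0,0,0],"rotation": [0,0,0]}

```text
clock: 17.65
tcp_pos: [0.5158, 0.06, 0.1278]
ee_rot: [3.007, 0.91, -0.0]
wrist_force: [0.3, 2.4, -0.6]
finger_gap: 0.318
gripper_force: 59.5
```

```bash
python3 st.py
```

```text
17.65 [ 0.26  2.39 -0.59] tq [ 0.755 -0.101  0.188] [0.5158 0.06   0.1278] yaw 33.66 0.318366220774443
```

>>> send_rows:
  increments:
    - {"gripper": 1,"linear": [0,0,0],"rotation": [0,0,1]}
    - {"gripper": 1,"linear": [0,0,0],"rotation": [0,0,1]}
    - {"gripper": 1,"linear": [0,0,0],"rotation": [0,0,1]}
    - {"gripper": 1,"linear": [0,0,0],"rotation": [0,0,0]}
    - {"gripper": 1,"linear": [0,0,0],"rotation": [0,0,0]}

```text
clock: 18.15
tcp_pos: [0.5157, 0.06, 0.1278]
ee_rot: [3.03, 0.83, -0.0]
wrist_force: [0.6, 2.2, 0.4]
finger_gap: 0.323
gripper_force: 59.7
```

```bash
python3 st.py
```

```text
18.15 [0.57 2.19 0.35] tq [0.778 0.021 0.382] [0.5157 0.06   0.1278] yaw 30.66 0.3232060979212321
```

>>> send_rows:
  increments:
    - {"gripper": 1,"linear": [0,0,0],"rotation": [0,0,1]}
    - {"gripper": 1,"linear": [0,0,0],"rotation": [0,0,0]}
    - {"gripper": 1,"linear": [0,0,0],"rotation": [0,0,0]}
    - {"gripper": 1,"linear": [0,0,0],"rotation": [0,0,0]}
    - {"gripper": 1,"linear": [0,0,0],"rotation": [0,0,0]}

```text
clock: 18.65
tcp_pos: [0.5158, 0.06, 0.1278]
ee_rot: [-3.037, -0.804, 0.0]
wrist_force: [0.6, 2.3, 1.3]
finger_gap: 0.32
gripper_force: 59.7
```

```bash
python3 st.py
```

```text
18.65 [0.57 2.35 1.26] tq [0.784 0.053 0.443] [0.5158 0.06   0.1278] yaw 29.66 0.3201750278928961
```

Torque is about 0.42 Nm, so the clamping force should be about 20 N. Now I'll unwind into the middle of the play before withdrawing.

>>> send_rows:
  increments:
    - {"gripper": 1,"linear": [0,0,0],"rotation": [0,0,-2]}
    - {"gripper": 1,"linear": [0,0,0],"rotation": [0,0,-2]}
    - {"gripper": 1,"linear": [0,0,0],"rotation": [0,0,-2]}
    - {"gripper": 1,"linear": [0,0,0],"rotation": [0,0,-2]}
    - {"gripper": 1,"linear": [0,0,0],"rotation": [0,0,0]}

```text
clock: 19.15
tcp_pos: [0.5158, 0.0598, 0.1277]
ee_rot: [-2.974, -1.013, -0.0]
wrist_force: [0.7, 2.4, 0.4]
finger_gap: 0.317
gripper_force: 59.5
```

```bash
python3 st.py
```

```text
19.15 [0.66 2.45 0.35] tq [ 0.756 -0.246  0.016] [0.5158 0.0598 0.1277] yaw 37.63 0.31738291214261793
```

>>> send_rows:
  increments:
    - {"gripper": 1,"linear": [0,0,-0.003],"rotation": [0,0,0]}
    - {"gripper": 1,"linear": [0,0,-0.005],"rotation": [0,0,0]}
    - {"gripper": 1,"linear": [0,0,-0.01],"rotation": [0,0,0]}
    - {"gripper": 1,"linear": [0,0,-0.02],"rotation": [0,0,0]}
    - {"gripper": 1,"linear": [0,0,-0.02],"rotation": [0,0,0]}

```text
clock: 19.65
tcp_pos: [0.5154, 0.059, 0.1868]
ee_rot: [2.974, 1.011, -0.002]
wrist_force: [-0.5, -0.1, -1.5]
finger_gap: 0.324
gripper_force: 59.4
```

>>> send_rows:
  increments:
    - {"gripper": 1,"linear": [0,0,-0.02],"rotation": [0,0,0]}
    - {"gripper": 1,"linear": [0,0,-0.016],"rotation": [0,0,0]}
    - {"gripper": 1,"linear": [0,0,0],"rotation": [0,0,-8]}
    - {"gripper": 1,"linear": [0,0,0],"rotation": [0,0,-8]}
    - {"gripper": 1,"linear": [0,0,0],"rotation": [0,0,-8]}

```text
clock: 20.15
tcp_pos: [0.5157, 0.0591, 0.2226]
ee_rot: [2.694, 1.615, -0.0]
wrist_force: [-0.6, 0.0, -1.8]
finger_gap: 0.32
gripper_force: 59.4
```

>>> send_rows:
  increments:
    - {"gripper": 1,"linear": [0,0,0],"rotation": [0,0,-8]}
    - {"gripper": 1,"linear": [0,0,0],"rotation": [0,0,-8]}
    - {"gripper": 1,"linear": [0,0,0],"rotation": [0,0,-8]}
    - {"gripper": 1,"linear": [0,0,0],"rotation": [0,0,-8.2]}
    - {"gripper": 1,"linear": [0,0,0],"rotation": [0,0,0]}

```text
clock: 20.65
tcp_pos: [0.5157, 0.0591, 0.2224]
ee_rot: [2.144, 2.296, -0.0]
wrist_force: [-0.1, -0.8, -1.4]
finger_gap: 0.321
gripper_force: 59.4
```

Run:
```python
from slot import *
import st
T=pose(); im=r.camera("wrist")
go(.5138,-.2118,.22,94.8)
a=im[60:300,97:417]; save(cv2.resize(a,(800,600),interpolation=cv2.INTER_CUBIC),"w5.png")
```

```text
20.65 [-0.15 -0.76 -1.43] tq [-0.019 -0.057 -0.003] [0.5157 0.0591 0.2224] yaw 93.91 0.32097770449707247
shift tool [-0.2704 -0.019   0.0024] rotz -1.19 cur yaw 93.61 tilt z [ 1.e-04 -3.e-04 -1.e+00] tcp [0.5157 0.0592 0.2223]
```

View pics/w5.png

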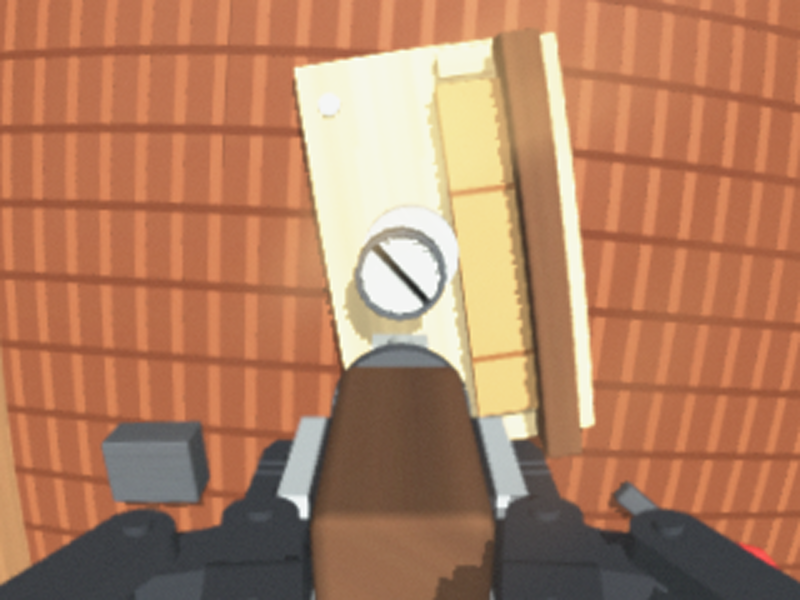

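The slot is turned to about 47° in the image, the cam touches the slat, and the slat sits against the fence. The blade still hangs straight at (400,340). Returning to the hole.

>>> send_rows:
  increments:
    - {"gripper": 1,"linear": [-0.027,-0.0019,0],"rotation": [0,0,0]}
    - {"gripper": 1,"linear": [-0.027,-0.0019,0],"rotation": [0,0,0]}
    - {"gripper": 1,"linear": [-0.027,-0.0019,0],"rotation": [0,0,0]}
    - {"gripper": 1,"linear": [-0.027,-0.0019,0],"rotation": [0,0,0]}
    - {"gripper": 1,"linear": [-0.027,-0.0019,0],"rotation": [0,0,0]}

```text
clock: 21.2
tcp_pos: [0.5151, -0.0768, 0.2222]
ee_rot: [2.152, 2.289, -0.0]
wrist_force: [0.4, -0.4, -1.0]
finger_gap: 0.318
gripper_force: 59.4
```

>>> send_rows:
  increments:
    - {"gripper": 1,"linear": [-0.027,-0.0019,0],"rotation": [0,0,0]}
    - {"gripper": 1,"linear": [-0.027,-0.0019,0],"rotation": [0,0,0]}
    - {"gripper": 1,"linear": [-0.027,-0.0019,0],"rotation": [0,0,0]}
    - {"gripper": 1,"linear": [-0.027,-0.0019,0],"rotation": [0,0,0]}
    - {"gripper": 1,"linear": [-0.0274,-0.0019,0],"rotation": [0,0,0]}

```text
clock: 21.7
tcp_pos: [0.5147, -0.2123, 0.2222]
ee_rot: [2.151, 2.289, -0.0]
wrist_force: [1.3, 0.4, -1.1]
finger_gap: 0.322
gripper_force: 59.4
```

>>> send_rows:
  increments:
    - {"gripper": 1,"linear": [0,0,0],"rotation": [0,0,-1.2]}
    - {"gripper": 1,"linear": [0,0,0],"rotation": [0,0,0]}
    - {"gripper": 1,"linear": [0,0,0],"rotation": [0,0,0]}
    - {"gripper": 1,"linear": [0,0,0],"rotation": [0,0,0]}
    - {"gripper": 1,"linear": [0,0,0],"rotation": [0,0,0]}

```text
clock: 22.2
tcp_pos: [0.5152, -0.2101, 0.2218]
ee_rot: [-2.12, -2.318, -0.0]
wrist_force: [0.2, 0.5, -1.1]
finger_gap: 0.319
gripper_force: 59.4
```

Run:
```python
from h import *
go(.5138,-.2118,.101,94.8)
```

```text
shift tool [-0.0016 -0.0016  0.1208] rotz 0.29 cur yaw 95.09 tilt z [-1.e-04  3.e-04 -1.e+00] tcp [ 0.5152 -0.2101  0.2218]
```

>>> send_rows:
  increments:
    - {"gripper": 1,"linear": [-0.0016,-0.0016,0.015],"rotation": [0,0,0]}
    - {"gripper": 1,"linear": [0,0,0.015],"rotation": [0,0,0]}
    - {"gripper": 1,"linear": [0,0,0.015],"rotation": [0,0,0]}
    - {"gripper": 1,"linear": [0,0,0.008],"rotation": [0,0,0]}
    - {"gripper": 1,"linear": [0,0,0],"rotation": [0,0,0]}

```text
clock: 22.7
tcp_pos: [0.513, -0.2122, 0.1678]
ee_rot: [-2.12, -2.316, 0.002]
wrist_force: [-0.6, 0.5, -2.3]
finger_gap: 0.319
gripper_force: 59.5
```

>>> send_rows:
  increments:
    - {"gripper": 1,"linear": [0,0,0.003],"rotation": [0,0,0]}
    - {"gripper": 1,"linear": [0,0,0.003],"rotation": [0,0,0]}
    - {"gripper": 1,"linear": [0,0,0.003],"rotation": [0,0,0]}
    - {"gripper": 1,"linear": [0,0,0.003],"rotation": [0,0,0]}
    - {"gripper": 1,"linear": [0,0,0],"rotation": [0,0,0]}

```text
clock: 23.2
tcp_pos: [0.5133, -0.2128, 0.1564]
ee_rot: [-2.121, -2.317, 0.001]
wrist_force: [-0.2, 0.1, -1.6]
finger_gap: 0.321
gripper_force: 59.5
```

Tip at 66 mm, inside the hole and without contact. Continuing down.

>>> send_rows:
  increments:
    - {"gripper": 1,"linear": [0,0,0.01],"rotation": [0,0,0]}
    - {"gripper": 1,"linear": [0,0,0.01],"rotation": [0,0,0]}
    - {"gripper": 1,"linear": [0,0,0.01],"rotation": [0,0,0]}
    - {"gripper": 1,"linear": [0,0,0.01],"rotation": [0,0,0]}
    - {"gripper": 1,"linear": [0,0,0.005],"rotation": [0,0,0]}

```text
clock: 23.7
tcp_pos: [0.5128, -0.2126, 0.1102]
ee_rot: [-2.12, -2.316, 0.002]
wrist_force: [-0.5, -0.3, -1.9]
finger_gap: 0.323
gripper_force: 59.5
```

>>> send_rows:
  increments:
    - {"gripper": 1,"linear": [0,0,0.003],"rotation": [0,0,0]}
    - {"gripper": 1,"linear": [0,0,0.003],"rotation": [0,0,0]}
    - {"gripper": 1,"linear": [0,0,0.002],"rotation": [0,0,0]}
    - {"gripper": 1,"linear": [0,0,0],"rotation": [0,0,0]}
    - {"gripper": 1,"linear": [0,0,0],"rotation": [0,0,0]}

```text
clock: 24.2
tcp_pos: [0.5136, -0.2129, 0.104]
ee_rot: [2.121, 2.317, 0.0]
wrist_force: [-0.1, -0.1, -1.5]
finger_gap: 0.32
gripper_force: 59.5
```

```bash
python3 st.py
```

```text
24.2 [-0.08 -0.07 -1.48] tq [ 0.011  0.02  -0.02 ] [ 0.5136 -0.2129  0.104 ] yaw 95.05 0.3197174068296785
```

>>> send_rows:
  increments:
    - {"gripper": 1,"linear": [0,0,0.001],"rotation": [0,0,0]}
    - {"gripper": 1,"linear": [0,0,0.001],"rotation": [0,0,0]}
    - {"gripper": 1,"linear": [0,0,0.001],"rotation": [0,0,0]}
    - {"gripper": 1,"linear": [0,0,0.0003],"rotation": [0,0,0]}
    - {"gripper": 1,"linear": [0,0,0],"rotation": [0,0,0]}

```text
clock: 24.7
tcp_pos: [0.5136, -0.2129, 0.1008]
ee_rot: [2.122, 2.317, 0.0]
wrist_force: [-1.0, 0.0, 3.1]
finger_gap: 0.319
gripper_force: 60.0
```

```bash
python3 st.py
```

```text
24.7 [-0.96  0.02  3.11] tq [ 0.226  0.342 -0.023] [ 0.5136 -0.2129  0.1008] yaw 95.04 0.319052038901689
```

Seated: the bolster is in contact at about 4.6 N. Open slowly and rise.

>>> send_rows:
  increments:
    - {"gripper": 0.6,"linear": [0,0,0],"rotation": [0,0,0]}
    - {"gripper": 0.5,"linear": [0,0,0],"rotation": [0,0,0]}
    - {"gripper": 0.3,"linear": [0,0,0],"rotation": [0,0,0]}
    - {"gripper": 0.1,"linear": [0,0,0],"rotation": [0,0,0]}
    - {"gripper": 0,"linear": [0,0,0],"rotation": [0,0,0]}

```text
clock: 25.2
tcp_pos: [0.5135, -0.2129, 0.1004]
ee_rot: [-2.121, -2.317, 0.0]
wrist_force: [-1.5, 0.1, -0.3]
finger_gap: 0.976
gripper_force: 0.0
```

>>> send_rows:
  increments:
    - {"gripper": 0,"linear": [0,0,0],"rotation": [0,0,0]}
    - {"gripper": 0,"linear": [0,0,-0.01],"rotation": [0,0,0]}
    - {"gripper": 0,"linear": [0,0,-0.02],"rotation": [0,0,0]}
    - {"gripper": 0,"linear": [0,0,-0.03],"rotation": [0,0,0]}
    - {"gripper": 0,"linear": [0,0,-0.03],"rotation": [0,0,0]}

```text
clock: 25.7
tcp_pos: [0.5132, -0.213, 0.192]
ee_rot: [-2.122, -2.317, 0.001]
wrist_force: [-0.2, 0.0, 0.4]
finger_gap: 0.998
gripper_force: 0.0
```

>>> send_rows:
  increments:
    - {"gripper": 0,"linear": [0,0,-0.03],"rotation": [0,0,0]}
    - {"gripper": 0,"linear": [0,0,-0.03],"rotation": [0,0,0]}
    - {"gripper": 0,"linear": [0,0,0],"rotation": [0,0,0]}
    - {"gripper": 0,"linear": [0,0,0],"rotation": [0,0,0]}
    - {"gripper": 0,"linear": [0,0,0],"rotation": [0,0,0]}

```text
clock: 26.2
tcp_pos: [0.5131, -0.2126, 0.2498]
ee_rot: [-2.121, -2.316, 0.001]
wrist_force: [0.2, -0.6, 0.6]
finger_gap: 0.998
gripper_force: 0.0
```

Run:
```python
from slot import *
import st
im=r.camera("wrist"); a=im[60:300,97:417]; save(cv2.resize(a,(800,600),interpolation=cv2.INTER_CUBIC),"w6.png")
```

```text
26.2 [ 0.2  -0.58  0.62] tq [ 0.008  0.024 -0.008] [ 0.5131 -0.2126  0.2498] yaw 95.05 0.9978361678878096
```

View pics/w6.png

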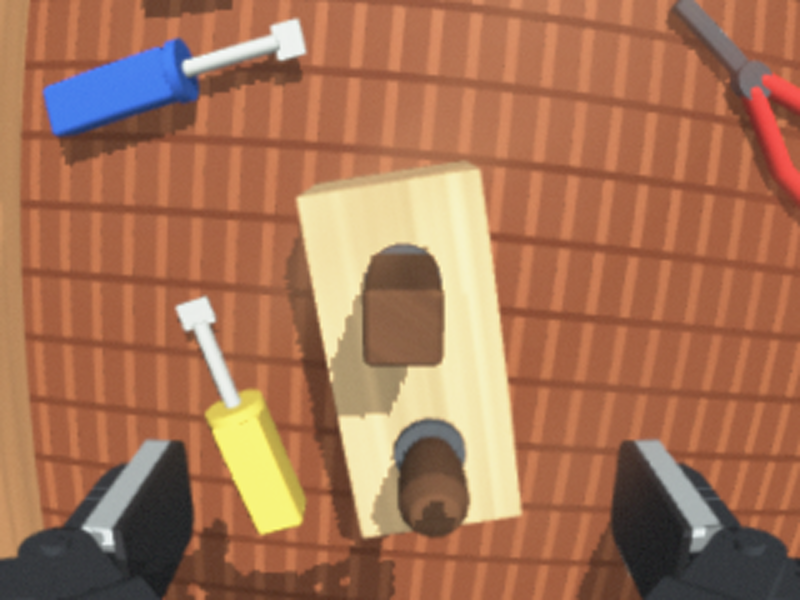

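The driver stands upright in its hole (handle at (403,320)), the gripper is clear and nothing else has moved. Handing in.

```bash
python3 -c "
from bench import r
print(r.sign_off())"
```

```text
the job is handed in; nothing more can be done
None
```

I handed the job in at about 26 s of the 72 s; no verdict came back. The slat is nipped against the fence at an estimated 20 N (from about 0.42 Nm on the screw), and the screwdriver stands upright in its hole in the tool block.

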